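# Set a slotted capacitor bracket to its mark and clamp it

## Robot

A 6-joint arm with a two-finger parallel gripper is mounted at the origin on the work surface. World frame = base frame: x ahead of the robot, y to its left, z up, the work surface at z = 0. Lengths are in m, angles in rad, forces in N, time in s.
With the tool pointing down it reaches from about 0.35 to 0.975 m from the base axis. Payload 4.9 kg.
Tool frame: the origin (TCP) lies at the very end of the fingers, on their centre line; the grasp point (between the pads) lies 19 mm behind it (ctrl.grip_point_offset is the distance from the TCP to the grasp point, in m); z points along the fingers, y is the line along which they close (so a half turn about z gives the same grasp; the last joint's range is limited). The gripper opens to 85 mm and grips with 20 to 120 N. Pads are 22 mm wide; open, the fingers measure 114 mm over their backs; the gripper's body (76 mm by 85 mm) begins 54 mm behind the grasp point. The pads swing forward as they close: fully open they stand 13 mm farther back than shut.
Start: joints at [1.141, 0.053, 1.613, -0, 1.476, -0.119], TCP at [0.191, 0.595, 0.191] pointing down, gripper open.
Joint ranges: [-3.01, 3.01], [-1.01, 2.22], [0.06, 2.58], [-1.02, 4.17], [0.09, 2.62], [-3.14, 3.14]. Speed limits (rad/s): [2.57, 2.57, 3.14, 3.14, 3.14, 3.14].

## Interface

Orientations are given as a rotation vector (axis times angle).
In Python, from station import ctrl gives the robot as it stands.
- The arm moves only by the tool send_rows, never from a script. Its argument "rows" is a list of rows, each a list of 3 entries, a list of its own where there are three numbers: the finger opening in cm, from 0 to 8.54, then the shift along the tool's x, y, z in cm, then the turn about the tool's z in degrees. A call has 1 to 10 rows; each row shifts and turns the commanded pose from where the row before left it, along the tool's axes as they then stand; what a row does not reach is not made up. A row lasts 1/8 s, in which the tool goes at most 62.5 mm and 10.7 degrees, less where a joint would pass 70% of its speed; a pose out of reach is approached as far as the arm can. A call with a gripper value outside its range is refused whole. The fingers move at their own pace and stop on an object; "newtons" is the grip in N (left out, the last holds). Time passes only in rows, so rows that do not move let the fingers close. It gives the time, the measured TCP pose, the force, the opening and the grip force at its end, in the units of the state.
- ctrl.get_obs(): the state, without advancing time (a new reading comes with each control period).
- ctrl.get_image(name): name is "scene" or "top" or "wrist"; returns a dict with "frame" (384x512x3 uint8, red, green, blue), "range_z" (384x512 float32, m along the optical axis (not along the pixel's ray), 0 where there is no reading), "fx", "fy", "cx", "cy" (pixels), "cam_to_world" (4x4, takes a point from camera to world coordinates). Camera axes: x right, y down, z forward; pixel columns grow to the right and rows downward; lengths in m; the calibration is good to about 2 mm. A picture is of the moment at which its call begins.
- ctrl.finish_job(): hands the job in; it is judged then, once.
The state is a dict: "t": time; "q": joint angles; "dq": joint speeds; "effort": joint torques, N m; "tool_pos": TCP position; "tool_rot": TCP orientation; "contact_force": force on the tool from outside, world axes, zero at the start; "wrist_torque": the same for the moment, N m; "opening": finger opening in m; "grip_force": force on a finger pad.
Only numpy, scipy, OpenCV 4.12 (cv2) and the standard library are available. Lean on these libraries where they do the work, as an engineer would, in place of code of your own. Each camera call takes 0.05 s, during which the arm holds its last target. There are 200 camera calls.

## Task

Slide the slotted bracket that carries the round capacitor can along its plate until the can and the pointed tabs beside it are centred over the strip of white tape, then turn that bracket's black bar-shaped clamp nut clockwise until it stops, with its bar square across the bracket. Leave the similar bracket with the square transformer where it is.

Things in the scene. Friction and masses are not known exactly. Their poses are not given: they have to be found in the camera images.
- can (a point): Dark upright can, 35 mm in diameter (38 mm steel band below 22 mm height), top 67 mm above the table, fixed on a slotted bracket 50 mm wide, top at 12 mm, with a pointed tab on each side level with the can. Point: on its axis, 40 mm above the table. It slides only along x of mark (100 mm between stops, about 3 N, stays where left) and starts 28 to 75 mm short of the tape, on the nut's side.
- mark: White tape strip, 8 x 98 mm, flat across the dark steel plate (330 x 100 mm, top 8 mm above the table, fixed) and passing under the bracket. Origin: middle of the strip. x is the sliding direction, pointing away from the nut; y runs along the strip.
- nut_grip (a point): Black nut of that bracket: upright bar 46 long, 11 thick, 20 to 46 mm above the table, on a fixed upright bolt in the slot, 110 to 145 mm from the tape along its -x. Point: on the axis, 33 mm up; x along the bar, y across it, turning with it. Loose at start: bar x 6 to 20 deg clockwise (from above) of mark x; stops tight at 86 deg. Takes 0.06 N m, stays where left, does not rise.
- transformer (a point): Square steel transformer with copper windings, 44 x 46 x 42 mm, on a second plate with the same kind of bracket and nut, not to be moved; this point is at its centre, 33 mm above the table.

How it is judged:
By the outcome, as a careful person would: the job done as asked, in the order asked, and still so for the second after the job is handed in, with the robot touching nothing.
It also fails if it takes over 48 s, if anything falls off the work surface, if the arm or the gripper's body presses on something with over 40 N, if the wrist force passes 120 N, or if a joint passes its speed limit or range.

## Working session

There is one attempt and no reset: what is moved stays moved. The work goes in short steps, Python scripts to look and compute and a tool call to move; the robot and the scene stay as the last step left them, time stands still between calls to the robot, and variables do not carry over. Pictures are saved under pics/ and viewed, at most 10 in all, crops included, and the job is handed in when it is done.

Besides the shell and the picture viewer there is one more tool, called after "Call:" as a command line: name --argument value ..., lists and objects as JSON in quotes. send_rows: Moves the arm, as the interface text tells. Its arguments: {"type":"object","properties":{"rows":{"type":"array","items":{"type":"array"}},"newtons":{"type":"number"}},"required":["rows"]}

```bash
mkdir -p pics; cat > h.py <<'E'
import numpy as np, cv2
from station import ctrl
from scipy.spatial.transform import Rotation as R
def cloud(im):
    z=im["range_z"];v,u=np.mgrid[:z.shape[0],:z.shape[1]]
    p=np.stack([(u-im["cx"])/im["fx"]*z,(v-im["cy"])/im["fy"]*z,z],-1)
    T=np.array(im["cam_to_world"]);w=p@T[:3,:3].T+T[:3,3];w[z<=0]=np.nan;return w
def ray(im,u,v,h):
    T=np.array(im["cam_to_world"]);d=T[:3,:3]@np.array([(u-im["cx"])/im["fx"],(v-im["cy"])/im["fy"],1.]);o=T[:3,3]
    return o+d*(h-o[2])/d[2]
def save(im,n,crop=None,s=1):
    f=im["frame"][...,::-1]
    if crop: f=f[crop[1]:crop[3],crop[0]:crop[2]]
    cv2.imwrite("pics/"+n,cv2.resize(f,None,fx=s,fy=s,interpolation=cv2.INTER_CUBIC))
E
python3 - <<'E'
from h import *
o=ctrl.get_obs();print({k:np.round(v,3) for k,v in o.items()})
import pickle
d={n:ctrl.get_image(n) for n in("top","scene")}
pickle.dump(d,open("im.pkl","wb"))
a=np.hstack([d["top"]["frame"],d["scene"]["frame"]])[...,::-1]
cv2.imwrite("pics/a.png",cv2.resize(d["top"]["frame"][...,::-1],None,fx=1.5,fy=1.5));cv2.imwrite("pics/b.png",d["scene"]["frame"][...,::-1])
E
```

```text
{'t': np.float64(0.0), 'q': array([ 1.141,  0.053,  1.614,  0.   ,  1.476, -0.119]), 'dq': array([ 0.002, -0.   ,  0.   , -0.001,  0.002,  0.   ]), 'effort': array([-0.0000e+00, -3.9368e+01, -3.7017e+01, -0.0000e+00,  7.0000e-03,
        0.0000e+00]), 'tool_pos': array([0.191, 0.594, 0.19 ]), 'tool_rot': array([-4.860e-01, -3.103e+00,  3.000e-03]), 'contact_force': array([0.361, 0.104, 0.193]), 'wrist_torque': array([-0.029,  0.036,  0.014]), 'grip_force': np.float64(0.0), 'opening': np.float64(0.086)}
```

View pics/a.png

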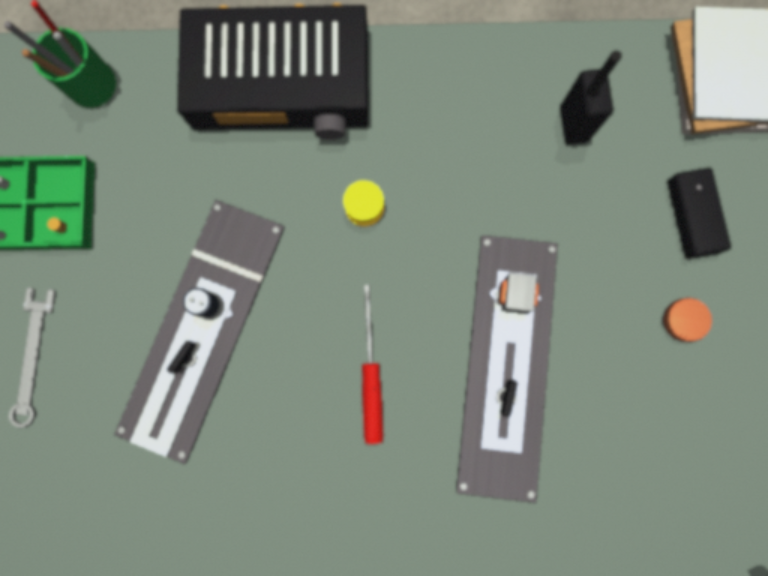

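View pics/b.png

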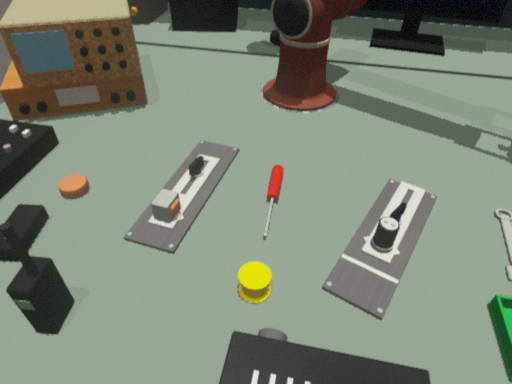

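The top view shows the can bracket on the left (in crop pixels at 1.5x): can about (200,302), tape from (193,252) to (261,278), nut about (184,357). The transformer bracket is on the right at about (520,292). The scene view agrees.

```bash
python3 - <<'E'
from h import *
import pickle
d=pickle.load(open("im.pkl","rb"))
for n,(c,nt,tp) in {"top":((133,201),(123,238),(151,177)),"scene":((387,232),(400,211),(370,269))}.items():
    im=d[n];w=cloud(im);f=im["frame"];hsv=cv2.cvtColor(f,cv2.COLOR_RGB2HSV)
    print(n,"cam",np.round(np.array(im["cam_to_world"])[:3,3],3),"fx",im["fx"], "tape px",np.round(w[tp[1],tp[0]],3),"table",np.round(w[300,300],3))
    # tape
    m=((hsv[...,2]>165)&(hsv[...,1]<60)).astype(np.uint8)
    k,l,s,ce=cv2.connectedComponentsWithStats(m)
    for i in range(1,k):
        if np.hypot(*(ce[i]-tp))<60 and s[i,4]>15:
            v,u=np.nonzero(l==i);P=np.array([ray(im,a,b,.008)[:2] for a,b in zip(u,v)])
            r=cv2.minAreaRect((P*1000).astype(np.float32));mu=P.mean(0);e,V=np.linalg.eigh(np.cov(P.T))
            print(" white",s[i],np.round(ce[i],1),"rect",np.round(r[0],1),np.round(r[1],1),round(r[2],1),"axis deg",np.degrees(np.arctan2(V[1,1],V[0,1])).round(1))
    near=lambda p,r:np.hypot(np.mgrid[:384,:512][1]-p[0],np.mgrid[:384,:512][0]-p[1])<r
    # can top by depth
    mm=near(c,25)&(w[...,2]>.06)&(w[...,2]<.075);P=w[mm];print(" can top n",len(P),np.round(P.mean(0),4),np.round((P.min(0)+P.max(0))/2,4),np.round(np.ptp(P,axis=0),3))
    mm=near(nt,18)&(w[...,2]>.040)&(w[...,2]<.05);P=w[mm]
    if len(P)>5:
        e,V=np.linalg.eigh(np.cov(P[:,:2].T));r=cv2.minAreaRect((P[:,:2]*1000).astype(np.float32))
        print(" nut n",len(P),np.round(P.mean(0),4),"ax",np.degrees(np.arctan2(V[1,1],V[0,1])).round(1),"rect",np.round(r[0],1),np.round(r[1],1),round(r[2],1))
    mm=near(nt,18)&(hsv[...,2]<45);v,u=np.nonzero(mm);print(" dark",len(u),u.mean(),v.mean())
E
```

```text
top cam [ 0.472 -0.03   0.87 ] fx 448.94780996824454 tape px [0.612 0.186 0.007] table [ 0.375 -0.1    0.002]
 white [127 166  48  22 227] [150.6 176.4] rect [613.5 187.2] [99.3  8.9] 67.9 axis deg 67.9
 can top n 290 [0.5595 0.207  0.0657] [0.5594 0.2074 0.0651] [0.033 0.034 0.009]
 nut n 145 [0.4938 0.2334 0.0436] ax 145.5 rect [493.6 234. ] [11.1 44.3] 55.5
 dark 86 122.32558139534883 238.93023255813952
scene cam [1.03  0.068 0.518] fx 374.55960908304996 tape px [0.618 0.188 0.011] table [0.694 0.081 0.   ]
 white [327 282   5   4  17] [328.9 283.4] rect [659. 123.] [5.7 6.8] 12.3 axis deg 117.8
 white [377 308   6   5  18] [379.4 309.7] rect [690.3 200.8] [6.  6.6] 52.8 axis deg 147.8
 can top n 311 [0.5663 0.2069 0.067 ] [0.5623 0.2074 0.0657] [0.036 0.034 0.011]
 nut n 124 [0.5    0.2335 0.045 ] ax 144.9 rect [497.3 234.3] [11.2 47.1] 56.9
 dark 34 398.29411764705884 213.7941176470588
```

Call:
send_rows --rows '[[8.5,[-5.2,-2.85,0],0],[8.5,[-5.2,-2.85,0],0],[8.5,[-5.2,-2.85,0],0],[8.5,[-5.2,-2.85,0],0],[8.5,[-5.2,-2.85,0],0],[8.5,[-5.2,-2.85,0],0],[8.5,[-5.2,-2.85,0],0],[8.5,[-5.2,-2.85,0],0],[8.5,[-5.2,-2.85,0],0],[8.5,[0,0,0],4.3]]'

```text
t: 1.35
tool_pos: [0.5602, 0.2043, 0.1906]
tool_rot: [-0.614, -3.08, 0.002]
contact_force: [-0.6, 0.3, 0.6]
opening: 0.0849
grip_force: 0.0
```

```bash
python3 - <<'E'
from h import *
im=ctrl.get_image("wrist");w=cloud(im);save(im,"w1.png",s=1.4)
print(np.round(im["cam_to_world"],3))
P=w[(w[...,2]>.06)&(w[...,2]<.075)];P=P[np.hypot(P[:,0]-.56,P[:,1]-.207)<.03]
if len(P): print("can",len(P),np.round((P.min(0)+P.max(0))/2,4),np.round(np.ptp(P,axis=0),3),np.round(np.median(P,axis=0),4))
P=w[(w[...,2]>.04)&(w[...,2]<.05)];P=P[np.hypot(P[:,0]-.495,P[:,1]-.234)<.03]
if len(P): print("nut",cv2.minAreaRect((P[:,:2]*1000).astype(np.float32)))
E
```

```text
[[ 0.382  0.893  0.238  0.5  ]
 [ 0.924 -0.369 -0.099  0.229]
 [-0.001  0.258 -0.966  0.374]
 [ 0.     0.     0.     1.   ]]
can 790 [0.5626 0.2091 0.0663] [0.034 0.034 0.012] [0.5615 0.2093 0.0684]
nut ((496.3854064941406, 235.75845336914062), (10.963676452636719, 45.51356887817383), 56.25028991699219)
```

View pics/w1.png

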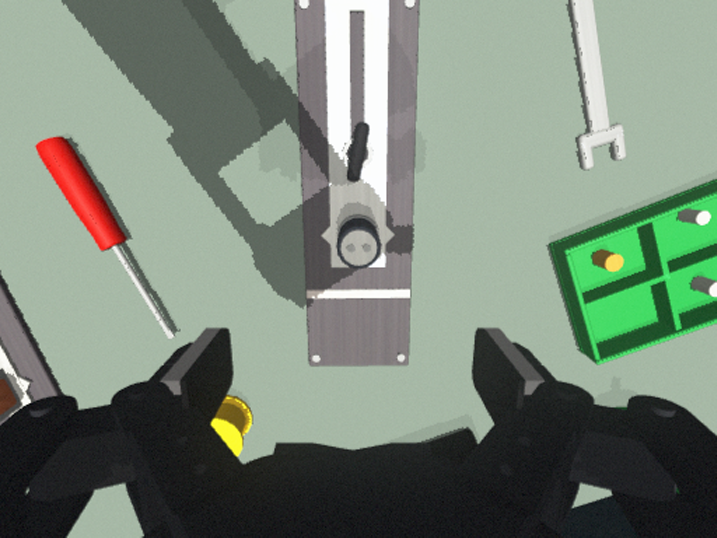

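The wrist view shows the can at (358,244), the nut at (358,152) and the tape at row 294, all lined up with the fingers. I'll go down around the can and close.

Call:
send_rows --rows '[[8.5,[0,0.35,4],-0.4],[8.5,[0,0,4],0],[8.5,[0,0,4],0],[8.5,[0,0,3],0],[8.5,[0,0,1],0],[8.5,[0,0,0],0],[0,[0,0,0],0],[0,[0,0,0],0],[0,[0,0,0],0],[0,[0,0,0],0]]' --newtons 30

```text
t: 2.65
tool_pos: [0.5598, 0.211, 0.0318]
tool_rot: [0.591, 3.085, 0.0]
contact_force: [-0.7, 0.2, -0.2]
opening: 0.0118
grip_force: 0.0
```

```bash
python3 - <<'E'
from h import *
o=ctrl.get_obs();print(o["tool_pos"],o["opening"],o["grip_force"],o["contact_force"])
a=ctrl.get_image("wrist");b=ctrl.get_image("scene")
cv2.imwrite("pics/c.png",cv2.resize(np.vstack([a["frame"],b["frame"]])[...,::-1],(400,600)))
E
```

```text
[0.55981626 0.21099885 0.03182082] 0.011783587079864589 0.0 [-0.67124759  0.20121743 -0.18488933]
```

View pics/c.png

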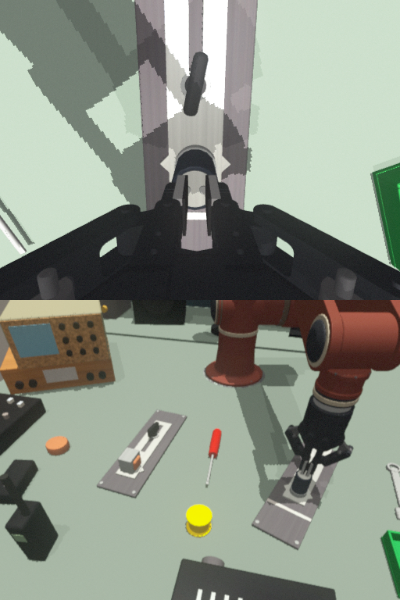

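The wrist view (top half) shows the fingers nearly shut at about (200,190). They overlap the can top, so they are either above the can or beside it. I'll check with depth.

```bash
python3 - <<'E'
from h import *
o=ctrl.get_obs();t=o["tool_pos"]
a=ctrl.get_image("wrist");w=cloud(a)
print(np.array(a["cam_to_world"])[:3].round(3))
for r in range(150,290,10):
    print(r,[ (c,)+tuple((w[r,c]*1000).round(0)) for c in (225,240,256,270,285)])
b=ctrl.get_image("scene");w=cloud(b)
m=(w[...,2]>.04)&(np.hypot(w[...,0]-t[0],w[...,1]-t[1])<.07)
v,u=np.nonzero(m);print(u.min(),u.max(),v.min(),v.max())
save(b,"d.png",(330,130,450,290),4.5/1.2)
E
```

```text
[[ 0.369  0.898  0.24   0.499]
 [ 0.929 -0.357 -0.095  0.235]
 [ 0.001  0.258 -0.966  0.215]]
150 [(225, np.float64(515.0), np.float64(209.0), np.float64(13.0)), (240, np.float64(519.0), np.float64(219.0), np.float64(13.0)), (256, np.float64(523.0), np.float64(229.0), np.float64(12.0)), (270, np.float64(527.0), np.float64(238.0), np.float64(13.0)), (285, np.float64(531.0), np.float64(248.0), np.float64(12.0))]
160 [(225, np.float64(522.0), np.float64(206.0), np.float64(13.0)), (240, np.float64(525.0), np.float64(216.0), np.float64(12.0)), (256, np.float64(530.0), np.float64(227.0), np.float64(13.0)), (270, np.float64(533.0), np.float64(236.0), np.float64(14.0)), (285, np.float64(537.0), np.float64(246.0), np.float64(13.0))]
170 [(225, np.float64(528.0), np.float64(204.0), np.float64(13.0)), (240, np.float64(532.0), np.float64(214.0), np.float64(13.0)), (256, np.float64(536.0), np.float64(224.0), np.float64(13.0)), (270, np.float64(540.0), np.float64(233.0), np.float64(13.0)), (285, np.float64(544.0), np.float64(243.0), np.float64(13.0))]
180 [(225, np.float64(535.0), np.float64(201.0
[... 2794 characters left out ...]
.float64(227.0), np.float64(116.0))]
270 [(225, np.float64(545.0), np.float64(207.0), np.float64(124.0)), (240, np.float64(547.0), np.float64(212.0), np.float64(124.0)), (256, np.float64(555.0), np.float64(215.0), np.float64(114.0)), (270, np.float64(552.0), np.float64(221.0), np.float64(122.0)), (285, np.float64(553.0), np.float64(226.0), np.float64(123.0))]
280 [(225, np.float64(546.0), np.float64(207.0), np.float64(130.0)), (240, np.float64(548.0), np.float64(212.0), np.float64(130.0)), (256, np.float64(557.0), np.float64(214.0), np.float64(118.0)), (270, np.float64(551.0), np.float64(221.0), np.float64(130.0)), (285, np.float64(553.0), np.float64(226.0), np.float64(130.0))]
365 511 0 242
```

View pics/d.png

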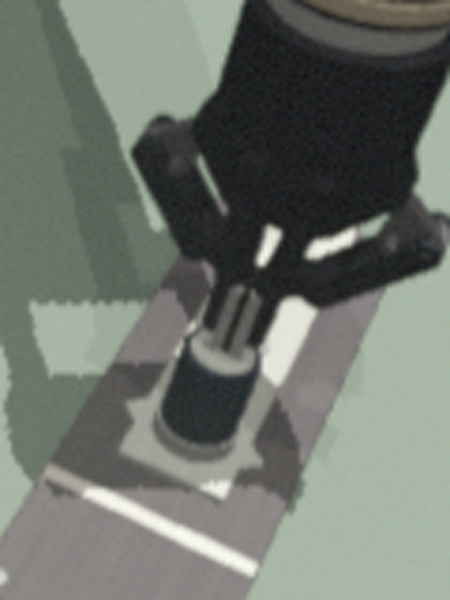

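The crop shows the finger ends at about (235,350), at the rear half of the can's top at about (222,355), with the can top in front of them. They look above the top rather than around the can. I'll measure the finger heights in the scene depth.

```bash
python3 - <<'E'
from h import *
for n in ("scene","top"):
    a=ctrl.get_image(n);w=cloud(a)
    if n=="scene":
        for r in range(194,234,3): print(r,[tuple((w[r,c]*1000).round(0).astype(int)) if w[r,c,0]==w[r,c,0] else None for c in (384,387,390,393,396,399)])
o=ctrl.get_obs();print(o["q"],o["tool_pos"],o["effort"])
E
```

```text
194 [(np.int64(563), np.int64(185), np.int64(130)), (np.int64(558), np.int64(190), np.int64(127)), (np.int64(570), np.int64(191), np.int64(138)), (np.int64(572), np.int64(195), np.int64(140)), (np.int64(575), np.int64(198), np.int64(143)), (np.int64(551), np.int64(209), np.int64(125))]
197 [(np.int64(563), np.int64(186), np.int64(124)), (np.int64(559), np.int64(191), np.int64(122)), (np.int64(566), np.int64(194), np.int64(129)), (np.int64(568), np.int64(198), np.int64(131)), (np.int64(569), np.int64(201), np.int64(133)), (np.int64(551), np.int64(211), np.int64(119))]
200 [(np.int64(435), np.int64(220), np.int64(8)), (np.int64(561), np.int64(192), np.int64(117)), (np.int64(566), np.int64(195), np.int64(123)), (np.int64(567), np.int64(200), np.int64(124)), (np.int64(571), np.int64(202), np.int64(129)), (np.int64(431), np.int64(249), np.int64(11))]
203 [(np.int64(443), np.int64(220), np.int64(8)), (np.int64(561), np.int64(194), np.int64(111)), (np.int64(570), np.int64(196), np.int64(119)), (np.int64(569), np.int64(200), np.int64(120)), (np.int64(566), np.int64(206), np.int64(118)), (np.
[... 2395 characters left out ...]
), (np.int64(577), np.int64(209), np.int64(68)), (np.int64(576), np.int64(213), np.int64(68)), (np.int64(575), np.int64(218), np.int64(68)), (np.int64(516), np.int64(242), np.int64(11))]
233 [(np.int64(578), np.int64(201), np.int64(60)), (np.int64(579), np.int64(205), np.int64(62)), (np.int64(581), np.int64(209), np.int64(65)), (np.int64(578), np.int64(214), np.int64(64)), (np.int64(573), np.int64(221), np.int64(59)), (np.int64(525), np.int64(242), np.int64(12))]
[ 2.36073407e-01  1.39383150e-01  1.80099246e+00 -1.13589259e-05
  1.20140901e+00 -9.55838364e-01] [0.55951925 0.21091061 0.03131645] [-1.11016310e-03 -3.92315161e+01 -3.31014240e+01 -2.42337683e-04
  7.15603128e-04 -4.42337955e-05]
```

Call:
send_rows --rows '[[0,[0,0,-2],0],[0,[0,0,-3],0],[0,[0,0,-3],0],[0,[0,0,0],0]]'

```text
t: 3.45
tool_pos: [0.5625, 0.2117, 0.1165]
tool_rot: [0.59, 3.078, 0.005]
contact_force: [0.1, 0.6, 0.0]
opening: 0.0002
grip_force: 0.0
```

```bash
python3 - <<'E'
from h import *
o=ctrl.get_obs();t=o["tool_pos"];print(t,o["opening"],o["grip_force"],getattr(ctrl,"grip_point_offset",None))
for n in ("scene","wrist"):
    a=ctrl.get_image(n);w=cloud(a)
    m=(np.hypot(w[...,0]-t[0],w[...,1]-t[1])<.025)&(w[...,2]>.072);P=w[m]
    print(n,np.percentile(P[:,2],[0,1,5,20,50]).round(3))
    k=P[:,2]<np.percentile(P[:,2],5);print(" ends",P[k].mean(0).round(4))
    m=(w[...,2]>.06)&(w[...,2]<.072)&(np.hypot(w[...,0]-.561,w[...,1]-.208)<.04);P=w[m];print(" can",((P.min(0)+P.max(0))/2).round(4),np.ptp(P,axis=0).round(3))
    if n=="scene":b=a
save(b,"e.png",(330,110,450,290),3)
E
```

```text
[0.56245904 0.21166709 0.11646596] 0.00021721675943315975 0.0 0.0187
scene [0.156 0.163 0.172 0.201 0.24 ]
 ends [0.5705 0.2078 0.1667]
 can [0.5637 0.2077 0.0654] [0.035 0.034 0.011]
wrist [0.157 0.165 0.18  0.206 0.235]
 ends [0.5528 0.2147 0.1706]
 can [0.5624 0.2089 0.0658] [0.034 0.035 0.011]
```

View pics/e.png

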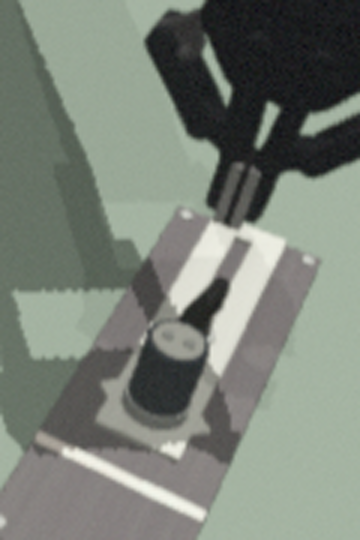

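Both views put the shut fingertips at z≈0.156, while the reported TCP z is 0.1165, so the reported height reads about 40 mm too low. In x and y it agrees. I'll correct for this: open, centre, and go down about 12.3 cm.

Call:
send_rows --rows '[[8.5,[0,-0.35,0],0],[8.5,[0,0,0],0],[8.5,[0,0,0],0],[8.5,[0,0,0],0],[8.5,[0,0,2],0],[8.5,[0,0,3],0],[8.5,[0,0,3],0],[8.5,[0,0,3],0],[8.5,[0,0,1.3],0],[8.5,[0,0,0],0]]'

```text
t: 4.8
tool_pos: [0.557, 0.2074, -0.0132]
tool_rot: [-0.591, -3.083, 0.002]
contact_force: [0.3, -0.5, -0.3]
opening: 0.085
grip_force: 0.0
```

Call:
send_rows --rows '[[0,[0,0,0],0],[0,[0,0,0],0],[0,[0,0,0],0],[0,[0,0,0],0]]' --newtons 30

```text
t: 5.3
tool_pos: [0.5602, 0.2097, -0.0098]
tool_rot: [0.591, 3.082, 0.007]
contact_force: [2.7, 6.8, 0.3]
opening: 0.0341
grip_force: 33.0
```

Call:
send_rows --rows '[[0,[-0.6,0,0],0],[0,[-1,0,0],0],[0,[-1,0,0],0],[0,[-1,0,0],0],[0,[-1,0,0],0],[0,[-0.6,0,0],0],[0,[0,0,0],0],[0,[0,0,0],0]]'

```text
t: 6.3
tool_pos: [0.6088, 0.19, -0.0098]
tool_rot: [0.591, 3.081, 0.006]
contact_force: [2.8, 4.4, -0.5]
opening: 0.0345
grip_force: 32.9
```

```bash
python3 - <<'E'
from h import *
a=ctrl.get_image("wrist");b=ctrl.get_image("scene");c=ctrl.get_image("top")
A=cv2.resize(a["frame"][60:300,120:400],(560,480));B=cv2.resize(b["frame"][200:320,310:450],(560,480))
cv2.imwrite("pics/f.png",cv2.resize(np.hstack([A,B]),(800,343))[...,::-1])
E
```

```text
(no output)
```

View pics/f.png

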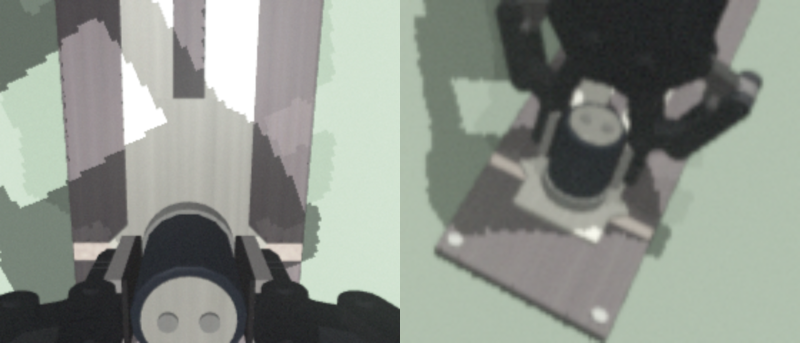

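The wrist crop (left) shows the gripped can with the tabs just about reaching the tape (tape at row ~250 on both sides). The scene crop agrees, with a few mm left. I'll measure that.

```bash
cat >m.py <<'E'
from h import *
ex=np.array([.9265,-.3762]);ey=np.array([.3762,.9265]);M=np.array([.6135,.1872])
def prof(im,ys,h=.008):
    T=np.linalg.inv(np.array(im["cam_to_world"]));g=cv2.cvtColor(im["frame"],cv2.COLOR_RGB2GRAY).astype(np.float32);out=[]
    xs=np.arange(-.02,.02,.00025)
    for y in ys:
        p=np.array([np.r_[M+x*ex+y*ey,h] for x in xs])@T[:3,:3].T+T[:3,3]
        u=(p[:,0]/p[:,2]*im["fx"]+im["cx"]).astype(np.float32);v=(p[:,1]/p[:,2]*im["fy"]+im["cy"]).astype(np.float32)
        s=cv2.remap(g,u[None],v[None],cv2.INTER_LINEAR)[0]
        hi=s>(np.percentile(s,20)+s.max())/2;x=xs[hi]
        out.append((round(y*1e3),round((x.min()+x.max())*500,1),round(np.ptp(x)*1e3,1),round(float(s.max()-s.min()))))
    return out
def can(im,c):
    w=cloud(im);P=w[(w[...,2]>.062)&(w[...,2]<.072)];P=P[np.hypot(P[:,0]-c[0],P[:,1]-c[1])<.024]
    if len(P)<20:return None
    (cx,cy),r=cv2.minEnclosingCircle((P[:,:2]*1000).astype(np.float32));q=np.array([cx,cy])/1e3
    return len(P),round(r,1),((q-M)@ex*1e3).round(1),((q-M)@ey*1e3).round(1),((np.median(P[:,:2],axis=0)-M)@ex*1e3).round(1)
E
python3 - <<'E'
from m import *
for n in("wrist","scene","top"):
    im=ctrl.get_image(n);print(n,prof(im,[-.045,-.04,-.035,.035,.04,.045]),can(im,M-.005*ex))
E
```

```text
wrist [(-45, np.float64(2.5), np.float64(8.0), 179), (-40, np.float64(2.4), np.float64(8.3), 178), (-35, np.float64(0.0), np.float64(3.5), 177), (35, np.float64(-0.6), np.float64(2.3), 170), (40, np.float64(0.9), np.float64(5.3), 176), (45, np.float64(4.8), np.float64(13.0), 175)] (5959, 23.4, np.float64(-6.4), np.float64(0.0), np.float64(-6.0))
scene [(-45, np.float64(0.1), np.float64(9.3), 93), (-40, np.float64(0.0), np.float64(9.0), 94), (-35, np.float64(0.0), np.float64(9.5), 96), (35, np.float64(7.4), np.float64(24.8), 98), (40, np.float64(7.5), np.float64(24.5), 100), (45, np.float64(7.5), np.float64(24.5), 97)] (378, 22.6, np.float64(-1.9), np.float64(-0.1), np.float64(1.0))
top [(-45, np.float64(0.1), np.float64(9.3), 87), (-40, np.float64(0.1), np.float64(9.3), 77), (-35, np.float64(-0.1), np.float64(39.8), 35), (35, np.float64(17.1), np.float64(5.3), 44), (40, np.float64(18.4), np.float64(2.8), 42), (45, np.float64(-18.4), np.float64(3.3), 29)] None
```

Call:
send_rows --rows '[[0,[-0.45,0,0],0],[0,[0,0,0],0],[0,[0,0,0],0],[8.5,[0,0,0],0],[8.5,[0,0,0],0],[8.5,[0,0,0],0],[8.5,[0,0,-4],0],[8.5,[0,0,-5],0],[8.5,[0,0,-5],0],[8.5,[6,0,-2],0]]'

```text
t: 7.85
tool_pos: [0.5595, 0.2083, 0.1532]
tool_rot: [0.595, 3.077, 0.005]
contact_force: [0.6, 0.7, 1.0]
opening: 0.0849
grip_force: 0.0
```

Call:
send_rows --rows '[[8.5,[6,0,0],0],[8.5,[0.7,0,0],0],[8.5,[0,0,0],0],[8.5,[0,0,0],0]]'

```text
t: 8.35
tool_pos: [0.4945, 0.2331, 0.1483]
tool_rot: [0.593, 3.085, -0.0]
contact_force: [1.0, 0.5, 0.2]
opening: 0.0849
grip_force: 0.0
```

```bash
python3 - <<'E'
from m import *
I={}
for n in("wrist","scene","top"):
    im=I[n]=ctrl.get_image(n);print(n,prof(im,[-.045,-.04,-.035,.035,.04,.045]),can(im,M))
w=cloud(I["wrist"]);
for n in I:
    w=cloud(I[n]);P=w[(w[...,2]>.04)&(w[...,2]<.05)];P=P[np.hypot(P[:,0]-.495,P[:,1]-.235)<.03]
    if len(P)>20: print(n,"nut",len(P),cv2.minAreaRect((P[:,:2]*1000).astype(np.float32)))
A=cv2.resize(I["wrist"]["frame"],(600,450));T=np.linalg.inv(I["top"]["cam_to_world"])
B=cv2.resize(I["scene"]["frame"][200:320,310:450],(525,450))
cv2.imwrite("pics/g.png",cv2.resize(np.hstack([A,B]),(800,320))[...,::-1])
E
```

```text
wrist [(-45, np.float64(2.6), np.float64(8.3), 122), (-40, np.float64(2.6), np.float64(8.3), 122), (-35, np.float64(2.6), np.float64(8.3), 124), (35, np.float64(2.4), np.float64(8.3), 119), (40, np.float64(2.4), np.float64(8.3), 122), (45, np.float64(2.4), np.float64(8.3), 121)] (797, 18.1, np.float64(1.0), np.float64(1.4), np.float64(-1.8))
scene [(-45, np.float64(0.0), np.float64(9.0), 103), (-40, np.float64(0.3), np.float64(8.5), 105), (-35, np.float64(0.1), np.float64(9.3), 99), (35, np.float64(-0.4), np.float64(8.8), 103), (40, np.float64(-0.4), np.float64(8.8), 108), (45, np.float64(-0.5), np.float64(8.5), 106)] (333, 17.8, np.float64(2.1), np.float64(0.2), np.float64(5.2))
top [(-45, np.float64(0.1), np.float64(8.8), 111), (-40, np.float64(0.0), np.float64(9.0), 114), (-35, np.float64(0.1), np.float64(8.8), 108), (35, np.float64(0.5), np.float64(9.0), 83), (40, np.float64(-0.1), np.float64(9.3), 123), (45, np.float64(0.0), np.float64(9.0), 116)] (281, 17.4, np.float64(-1.3), np.float64(-1.2), np.float64(-1.1))
wrist nut 455 ((496.1716613769531, 235.8818817138672), (10.990769386291504, 45.02971267700195), 56.346275329589844)
scene nut 119 ((497.53179931640625, 233.90489196777344), (10.99531078338623, 45.1318473815918), 56.6805534362793)
top nut 85 ((500.4328308105469, 229.90895080566406), (10.555542945861816, 29.700164794921875), 54.48915481567383)
```

View pics/g.png

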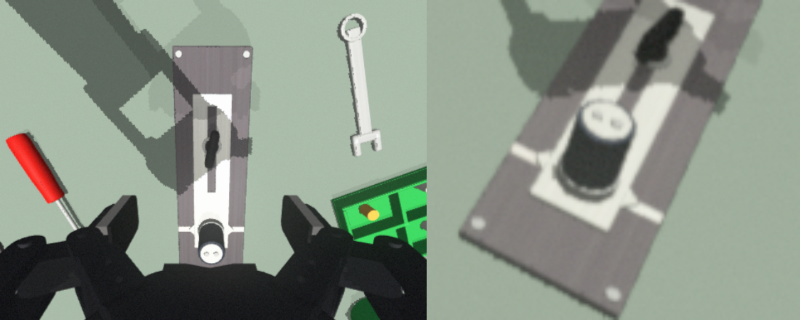

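Wrist view (left): can at (211,242), tape at (180,229) and (238,229), nut at (213,147). The tabs sit about on the tape, and the scene crop agrees. I'll check the tab tips against the tape with a rectified zoom.

```bash
python3 - <<'E'
from m import *
xs=np.arange(-.03,.03,.0002);ys=np.arange(-.05,.05,.0002)
X,Y=np.meshgrid(xs,ys,indexing="ij")
o=[]
for n,sh in(("wrist",.0025),("top",0.0)):
    im=ctrl.get_image(n)
    # origin shifted to each camera's own tape centre; heights: tabs 12 mm
    T=np.linalg.inv(np.array(im["cam_to_world"]))
    W=np.stack([M[0]+(X+sh)*ex[0]+Y*ey[0],M[1]+(X+sh)*ex[1]+Y*ey[1],0*X+.012],-1)@T[:3,:3].T+T[:3,3]
    u=W[...,0]/W[...,2]*im["fx"]+im["cx"];v=W[...,1]/W[...,2]*im["fy"]+im["cy"]
    r=cv2.remap(im["frame"],u.astype(np.float32),v.astype(np.float32),cv2.INTER_CUBIC)
    r[150,::6]=(255,0,0)
    # bright centroid (x mm) at each y just outside the bracket
    g=cv2.cvtColor(r,cv2.COLOR_RGB2GRAY)
    print(n,[(round(y*1e3),round(xs[s].min()*1e3,1),round(xs[s].max()*1e3,1)) for y in (-.04,-.036,-.034,-.032,-.03,-.028,-.027,.027,.028,.03,.032,.034,.036,.04) for s in [(g[:,int((y+.05)/.0002)]>150)] if s.any()])
    o.append(r)
cv2.imwrite("pics/h.png",np.vstack(o)[...,::-1])
E
```

```text
wrist [(-40, np.float64(-7.2), np.float64(2.6)), (-36, np.float64(-7.4), np.float64(2.6)), (-34, np.float64(-7.2), np.float64(2.4)), (-32, np.float64(-7.4), np.float64(2.4)), (-30, np.float64(-5.4), np.float64(3.0)), (-28, np.float64(-6.4), np.float64(4.6)), (-27, np.float64(-7.4), np.float64(5.8)), (27, np.float64(-30.0), np.float64(28.0)), (28, np.float64(-9.0), np.float64(6.8)), (30, np.float64(-6.6), np.float64(5.0)), (32, np.float64(-6.6), np.float64(2.8)), (34, np.float64(-7.6), np.float64(2.8)), (36, np.float64(-7.8), np.float64(2.8)), (40, np.float64(-7.4), np.float64(2.6))]
top [(-40, np.float64(-5.4), np.float64(5.0)), (-36, np.float64(-5.2), np.float64(5.0)), (-34, np.float64(-4.8), np.float64(4.8)), (-32, np.float64(-5.2), np.float64(4.6)), (-30, np.float64(-6.6), np.float64(5.6)), (-28, np.float64(-8.2), np.float64(7.4)), (-27, np.float64(-25.8), np.float64(22.0)), (27, np.float64(-9.4), np.float64(15.0)), (28, np.float64(-8.4), np.float64(14.0)), (30, np.float64(-5.6), np.float64(11.8)), (32, np.float64(-3.6), np.float64(7.2)), (34, np.float64(-4.4), np.float64(4.2)), (36, np.float64(-5.2), np.float64(4.8)), (40, np.float64(-5.6), np.float64(4.8))]
```

View pics/h.png

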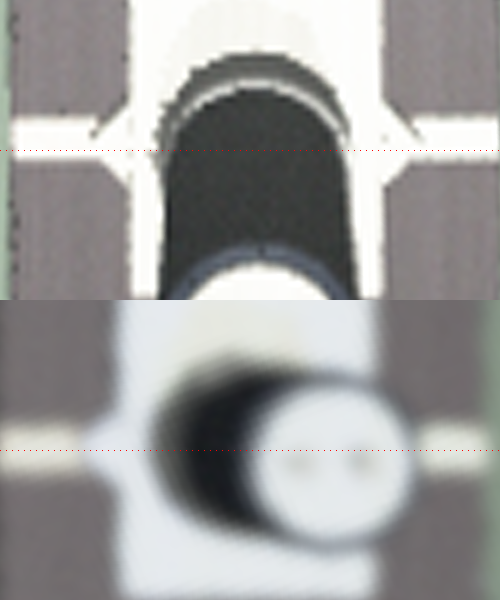

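The tab tips are centred on the tape to within about 1 mm in both views: wrist tabs at rows 140–145 and top tab at (90,448), against the line at the tape centre. That is good enough, so I'll go to the nut.

Call:
send_rows --rows '[[8.5,[-0.05,0.2,2],0],[8.5,[0,0,3],6],[8.5,[0,0,3],6],[8.5,[0,0,3],0],[8.5,[0,0,3],0],[8.5,[0,0,2.0],0],[8.5,[0,0,0.5],0],[8.5,[0,0,0],0],[8.5,[0,0,0],0]]'

```text
t: 9.72
tool_pos: [0.4959, 0.2356, -0.0154]
tool_rot: [0.91, 3.005, 0.002]
contact_force: [-0.5, 0.8, -0.2]
opening: 0.085
grip_force: 0.0
```

Call:
send_rows --rows '[[0,[0,0,0],0],[0,[0,0,0],0],[0,[0,0,0],0],[0,[0,0,0],0],[0,[0,0,0],0],[0,[0,0,0],0]]' --newtons 30

```text
t: 10.48
tool_pos: [0.4951, 0.2359, -0.0166]
tool_rot: [0.911, 3.006, 0.003]
contact_force: [2.2, 4.4, -1.3]
opening: 0.0102
grip_force: 36.1
```

Call:
send_rows --rows '[[0,[0,0,0],6],[0,[0,0,0],9],[0,[0,0,0],9],[0,[0,0,0],9],[0,[0,0,0],9],[0,[0,0,0],9],[0,[0,0,0],9],[0,[0,0,0],9],[0,[0,0,0],2],[0,[0,0,0],0]]'

```text
t: 11.72
tool_pos: [0.4962, 0.2364, -0.0165]
tool_rot: [2.488, 1.918, 0.007]
contact_force: [5.5, 7.1, -4.9]
opening: 0.0103
grip_force: 35.6
```

```bash
python3 - <<'E'
from h import *
o=ctrl.get_obs();print(o["wrist_torque"],o["contact_force"],o["q"][5],o["tool_rot"],np.degrees(2*np.arctan2(o["tool_rot"][1],o["tool_rot"][0])))
E
```

```text
[ 1.05910007 -0.75868684 -0.06821732] [ 5.54699104  7.07593739 -4.94135944] 0.5649437905427582 [2.48799114 1.91792333 0.00743578] 75.25526457455535
```

Call:
send_rows --rows '[[0,[0,0,0],2],[0,[0,0,0],1.5],[0,[0,0,0],1],[0,[0,0,0],1],[0,[0,0,0],0],[0,[0,0,0],0]]'

```text
t: 12.48
tool_pos: [0.4963, 0.2364, -0.0165]
tool_rot: [2.573, 1.801, 0.008]
contact_force: [6.1, 5.2, -5.6]
opening: 0.01
grip_force: 44.1
```

```bash
python3 - <<'E'
from h import *
o=ctrl.get_obs();print(o["wrist_torque"],o["contact_force"],o["q"][5],np.degrees(2*np.arctan2(o["tool_rot"][1],o["tool_rot"][0])))
E
```

```text
[ 1.03003396 -0.87919646  0.95098912] [ 6.05671257  5.20851718 -5.5693548 ] 0.6581917997681539 69.95830872649127
```

The torque rose from 0.07 to 0.95 N m, so the nut is at its stop. I'll release, rise and check.

Call:
send_rows --rows '[[8.5,[0,0,0],0],[8.5,[0,0,0],0],[8.5,[0,0,0],0],[8.5,[0,0,0],0],[8.5,[0,0,-3],0],[8.5,[0,0,-5],0],[8.5,[0,0,-5],0],[8.5,[0,0,-5],0],[8.5,[0,0,0],0],[8.5,[0,0,0],0]]'

```text
t: 13.72
tool_pos: [0.4943, 0.235, 0.1627]
tool_rot: [-2.577, -1.797, 0.001]
contact_force: [-0.7, -0.1, -0.2]
opening: 0.0853
grip_force: 0.0
```

```bash
python3 - <<'E'
from m import *
I={}
for n in("wrist","scene","top"):
    im=I[n]=ctrl.get_image(n);print(n,can(im,M));w=cloud(im)
    P=w[(w[...,2]>.04)&(w[...,2]<.05)];P=P[np.hypot(P[:,0]-.496,P[:,1]-.235)<.03]
    if len(P)>20: print("nut",len(P),cv2.minAreaRect((P[:,:2]*1000).astype(np.float32)))
A=cv2.resize(I["wrist"]["frame"],(600,450));B=cv2.resize(I["scene"]["frame"][170:310,310:470],(514,450))
cv2.imwrite("pics/i.png",cv2.resize(np.hstack([A,B]),(800,320))[...,::-1]);print(ctrl.get_obs()["tool_pos"])
E
```

```text
wrist (965, 17.5, np.float64(1.0), np.float64(1.1), np.float64(-0.6))
nut 410 ((496.7326354980469, 235.89968872070312), (44.506351470947266, 10.796630859375), 70.21347045898438)
scene (333, 17.7, np.float64(1.9), np.float64(-0.1), np.float64(5.2))
nut 153 ((497.4292297363281, 233.90921020507812), (45.32569885253906, 11.105891227722168), 72.13685607910156)
top (275, 17.6, np.float64(-1.1), np.float64(-1.1), np.float64(-1.3))
nut 135 ((493.7145080566406, 234.2050018310547), (44.13713073730469, 10.875094413757324), 72.72083282470703)
[0.49339786 0.23475274 0.16087548]
```

View pics/i.png

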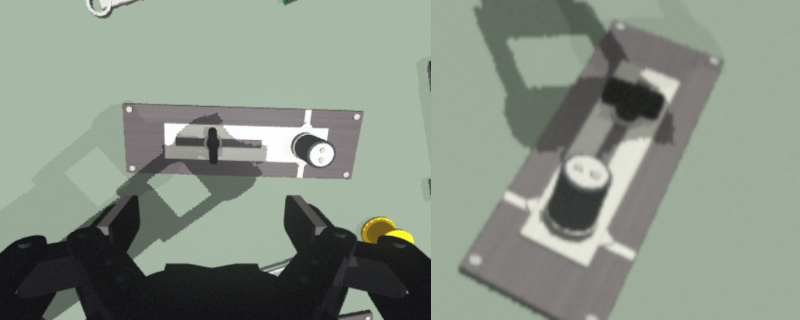

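The bar lies at about 72° (mean of the three views; −108°, the 86° stop), square across the bracket. The can has not moved and is still over the tape. Handing in.

```bash
python3 -c "
from station import ctrl
print(ctrl.finish_job())"
```

```text
the job is handed in; nothing more can be done
None
```

The can bracket was slid until its tabs were centred over the tape to within about 1 mm, then its nut was turned clockwise to its stop with the bar square across the bracket; the transformer bracket was not touched, and the job was handed in at about 14 s.

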